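Open a tight crayon tin in the bench hold-down

TASK

Open the tight-lidded crayon tin: carry it by its green foot, never by the lid, set it between the guides of the metal holder on the bench and slide it fully home so that the lips hold its two ears down, then let go. Take it again by the blue lid, draw the lid straight up until it is clear of the tin, and set it down gently, mouth down, on the middle of the round cork mat. Leave the opened tin home in the holder and do not disturb the ink tins and the pigment jar.

Things in the scene. Friction and masses are not known exactly. Their poses are not given: they have to be found in the camera images.
- tin: Base of the crayon tin, upright on the bench at the start, lid on; 0.2 kg. Origin: centre of its underside, z up; the same after a half turn about z. Green foot block 56 mm along x, 84 along y, 22 high. Two steel ears at its y ends, flat on the bottom: 40 mm along x, 5 thick, out to y = +-54. On the foot a steel neck 40 x 72 mm, up to 51 high, hidden under the lid. Height with lid 56 mm.
- tin_foot (a point): Centre of the tin's green foot, 11 mm above its underside, axes as the tin's. The tin is carried here: grip the foot's faces at x = +-28 mm (56 mm wide), low, below the lid, which begins 22 mm above the underside and stands 4 mm inside these faces.
- lid: Deep blue lid, white panel on top: 48 mm along x, 80 along y, 34 high, walls 2.5, 31 deep inside; 70 g. Origin: centre of its mouth (lower edge), z up, axes along the tin's while on. On the tin its mouth sits on the foot, 22 mm above the tin's underside. Grip its faces at x = +-24 mm. It is clear of the neck when raised 29 mm.
- tin_neck (a point): Centre of the neck's rim, 51 mm above the tin's underside. Two sprung tabs in the neck, 7 mm under the rim, hold the lid by friction: it takes a steady pull of about 5 to 13 N over some 25 mm to draw it off. That is more than the tin weighs: unheld, the whole tin comes up with the lid.
- holder: Metal hold-down fixed to the bench; place and yaw vary. Origin at bench height under the home position; x: the way the tin is slid in, roughly to the robot's left. Plate 3 mm thick, x -102 to +45 mm, y +-72; the tin stands on it. Along x run two rails, inner faces y = +-56, with lips over y beyond +-45, from x = -28 to +32: underside 10 mm, top 15 mm above the bench, 7 above the plate.
- holder_landing (a point): Where the middle of the tin's underside is set down, clear of the lips: x = -62 mm, y = 0 in the holder's frame, on the plate (3 mm above the bench); axes as the holder's. Guides 13 mm above the bench flank it, inner faces tapering from y = +-62 mm at the mouth (x = -93) to +-56 at the lips.
- holder_home (a point): Where the middle of the tin's underside is when fully home: x = 0, y = 0 in the holder's frame, on the plate; axes as the holder's. The tin's x lies along the holder's x, either way round. Stops in the rails (beyond y = +-44 mm) then meet the ears. Between the rails nothing stands above the plate, so a finger can run ahead of the tin.
- mat: Round cork mat, 90 mm across, 3 mm thick, fixed on the grey slab, whose top is 12 mm above the bench. Origin at the centre of its underside, so its top is 15 mm above the bench. It and the pigment jar change places between runs. A pink roller rest with end posts 108 mm high begins 60 to 80 mm to the right (-y) of the farther of the two places.
- ink_tin_blue: Bystander: ink tin with blue rims, 61 mm across, 46 mm high, origin at the centre of its underside; stands on the bench beyond the holder.
- ink_tin_red: Bystander: ink tin with red rims, 69 mm across, 53 mm high, origin at the centre of its underside; stands on the grey slab, 12 mm above the bench.
- pigment_jar: Bystander: small ochre jar, 39 mm across, 46 mm high, origin at the centre of its underside; stands on the grey slab beside the mat, about 0.1 m from it.

How it is judged:
On the way, in this order (a step that is already met when the one before it is completed fails the run):
1. the closed tin is home under the lips of the holder, lid still fully on, and let go (x of tin in the frame of holder between -0.01 and 0.006 m and y of tin in the frame of holder between -0.006 and 0.006 m and z of tin in the frame of holder below 0.0075 m and angle between the x axis of tin and the x axis of holder, either way round below 0.1 rad and z of lid in the frame of tin below 0.026 m and contact force between the fingers and tin below 0.3 N and contact force between the fingers and lid below 0.3 N and linear speed of tin below 0.02 m/s), for 0.2 s.
2. the lid is drawn straight up, clear of the neck, while the tin stays in the holder (x of tin in the frame of holder between -0.01 and 0.006 m and y of tin in the frame of holder between -0.006 and 0.006 m and z of tin in the frame of holder below 0.0075 m and angle between the x axis of tin and the x axis of holder, either way round below 0.1 rad and z of lid in the frame of tin above 0.053 m and horizontal distance between lid and tin below 0.025 m and angle between lid's own z axis and vertical below 0.2 rad), for 0.04 s.
At the end, for the whole second after the job is handed in: The opened tin stands home in the holder (within 10 mm of the stops, on the plate, under the lips, upright); the lid stands mouth down and upright on the cork mat, its middle within 25 mm of the mat's, at rest (x of tin in the frame of holder between -0.01 and 0.006 m and y of tin in the frame of holder between -0.006 and 0.006 m and z of tin in the frame of holder below 0.0075 m and angle between the x axis of tin and the x axis of holder, either way round below 0.1 rad and angle between each of tin, lid's own z axis and vertical below 0.1 rad and horizontal distance between lid and mat below 0.025 m and height (world z) of lid below 0.02 m and linear speed of each of lid, tin below 0.02 m/s); the robot touches nothing.
It fails at once if the lid is gripped or pressed (over 3 N) while the tin is not home in the holder (contact force between the fingers and lid above 3 N and not (x of tin in the frame of holder between -0.01 and 0.006 m and y of tin in the frame of holder between -0.006 and 0.006 m and z of tin in the frame of holder below 0.0075 m and angle between the x axis of tin and the x axis of holder, either way round below 0.1 rad)).
It fails at once if the lid is let go more than 15 mm above the mat (horizontal distance between lid and tin above 0.08 m and height (world z) of lid above 0.031 m and contact force between the fingers and lid below 0.1 N).
It fails at once if the tin or the lid is tipped over by more than 30 degrees (angle between any of tin, lid's own z axis and vertical above 0.52 rad).
It fails at once if a bystander is pushed more than 20 mm or tipped (distance of any of ink_tin_blue, ink_tin_red, pigment_jar from where it was at the start of the episode above 0.02 m or angle between any of ink_tin_blue, ink_tin_red, pigment_jar's own z axis and vertical above 0.3 rad).
It also fails if it takes over 54 s, if anything falls off the work surface, if the arm or the gripper's body presses on something with over 40 N, if the wrist force passes 120 N, or if a joint passes its speed limit or range.

ROBOT

A 7-joint arm with a two-finger parallel gripper is mounted at the origin on a cart in front of the work surface, level with it; the furniture and walls round the work are solid. World frame = base frame: x ahead of the robot, y to its left, z up, the work surface at z = 0. Lengths are in m, angles in rad, forces in N, time in s.
With the tool pointing down it reaches from about 0.35 to 0.9 m from the base axis. Payload 8.1 kg.
Tool frame: the origin (TCP) lies at the very end of the fingers, on their centre line; the grasp point (between the pads) lies 19 mm behind it; z points along the fingers, y is the line along which they close (so a half turn about z gives the same grasp; the last joint's range is limited). The gripper opens to 92 mm and grips with 3 to 60 N. Pads are 19 mm wide; open, the fingers measure 130 mm over their backs; the gripper's body (75 mm by 190 mm) begins 47 mm behind the grasp point.
Start: joints at [1.029, 0.434, 0.025, 1.573, -0.012, 1.134, -0.075], TCP at [0.266, -0.566, 0.227] pointing down, gripper open.
Joint ranges: [-2.62, 2.62], [-0.44, 2.09], [-1.27, 1.32], [0.08, 2.57], [-1.32, 4.46], [0.12, 2], [-2.74, 2.74]. Speed limits (rad/s): [2.22, 2.22, 3.01, 3.01, 3.14, 3.14, 3.14].

INTERFACE

Orientations are given as a rotation vector (axis times angle).
In Python, from cell import arm gives the robot as it stands.
- The arm moves only by the tool jog_arm, never from a script. Its argument "rows" is a list of rows, each a list of 3 entries, a list of its own where there are three numbers: the shift along the world's x, y, z in cm, then the turn, a rotation vector about the world's x, y, z in degrees, then the opening, from 0 (shut) to 1 (fully open). A call has 1 to 8 rows; each row is the pose to reach, as a shift and turn from the pose commanded when the call began; what a row does not reach only later rows make up. A row lasts 1/8 s, in which the tool goes at most 62.5 mm and 10.7 degrees, less where a joint would pass 70% of its speed; a pose out of reach is approached as far as the arm can. A call with a gripper value outside its range is refused whole. The fingers move at their own pace and stop on an object; "newtons" is the grip in N (left out, the last holds). Time passes only in rows, so rows that repeat a pose let the fingers close. It gives the time, the measured TCP pose, the force, the opening and the grip force at its end, in the units of the state.
- arm.observe(): the state, without advancing time (a new reading comes with each control period).
- arm.get_image(name): name is "side" or "top"; returns a dict with "img" (384x512x3 uint8, red, green, blue), "depth" (384x512 float32, m along the optical axis (not along the pixel's ray), 0 where there is no reading), "fx", "fy", "cx", "cy" (pixels), "dist_coeffs" ([k1, k2, p1, p2, k3] as OpenCV has them; the pictures are not rectified), "rvec" (rotation vector, rad) and "tvec" (3), from world to camera coordinates, as OpenCV has them. Camera axes: x right, y down, z forward; pixel columns grow to the right and rows downward; lengths in m; the calibration is good to about 2 mm. A picture is of the moment at which its call begins.
- arm.sign_off(): hands the job in; it is judged then, once.
The state is a dict: "clock": time; "joints": joint angles; "dq": joint speeds; "joint_efforts": joint torques, N m; "position": TCP position; "ee_rot": TCP orientation; "force": force on the tool from outside, world axes, zero at the start; "ft_torque": the same for the moment, N m; "width": opening from 0.0 (shut) to 1.0 (fully open); "gripper_force": force on a finger pad.
Only numpy, scipy, OpenCV 4.12 (cv2) and the standard library are available. Lean on these libraries where they do the work, as an engineer would, in place of code of your own. Each camera call takes 0.05 s, during which the arm holds its last target. There are 200 camera calls.

## Working session

There is one attempt and no reset: what is moved stays moved. The work goes in short steps, Python scripts to look and compute and a tool call to move; the robot and the scene stay as the last step left them, time stands still between calls to the robot, and variables do not carry over. Pictures are saved under pics/ and viewed, at most 10 in all, crops included, and the job is handed in when it is done.

Besides the shell and the picture viewer there is one more tool, called in YAML: its name, and indented under it one key for each argument. jog_arm: Moves the arm, as the interface text tells. Its arguments: {"type":"object","properties":{"rows":{"type":"array","items":{"type":"array"}},"newtons":{"type":"number"}},"required":["rows"]}

```bash
mkdir -p pics; ls
cat > h.py <<'E'
import numpy as np, cv2, pickle
from cell import arm
def grab(tag):
    d={}
    for n in("top","side"):
        d[n]=arm.get_image(n); cv2.imwrite(f"pics/{tag}_{n}.png",d[n]["img"][:,:,::-1])
    return d
def K(c): return np.array([[c["fx"],0,c["cx"]],[0,c["fy"],c["cy"]],[0,0,1]])
def plane(c,uv,z):
    """pixels -> world points on height z"""
    n=cv2.undistortPoints(np.float64(uv).reshape(-1,1,2),K(c),np.float64(c["dist_coeffs"])).reshape(-1,2)
    R=cv2.Rodrigues(np.float64(c["rvec"]))[0]; o=-R.T@np.ravel(c["tvec"])
    d=np.c_[n,np.ones(len(n))]@R
    return o+d*((z-o[2])/d[:,2])[:,None]
def cloud(c):
    """world xyz of every pixel (H,W,3)"""
    h,w=c["depth"].shape; v,u=np.mgrid[:h,:w]
    n=cv2.undistortPoints(np.dstack([u,v]).reshape(-1,1,2).astype(float),K(c),np.float64(c["dist_coeffs"])).reshape(-1,2)
    R=cv2.Rodrigues(np.float64(c["rvec"]))[0]
    p=np.c_[n,np.ones(len(n))]*c["depth"].reshape(-1,1)
    return ((p-np.ravel(c["tvec"]))@R).reshape(h,w,3)
E
python3 - <<'E'
from h import *
d=grab("a"); pickle.dump(d,open("a.pkl","wb"))
cv2.imwrite("pics/a.png",np.vstack([d[n]["img"][:,:,::-1] for n in d])[:, :] if 0 else cv2.resize(np.hstack([d[n]["img"][:,:,::-1] for n in d]),(800,300)))
print(arm.observe())
for n in d:
    c=d[n];R=cv2.Rodrigues(np.float64(c["rvec"]))[0];print(n,-R.T@np.ravel(c["tvec"]),c["fx"],c["dist_coeffs"])
E
```

```text
pics
{'clock': 0.1, 'joints': array([ 1.02943076,  0.43516412,  0.02501018,  1.57396665, -0.01159628,
        1.13396882, -0.07509666]), 'dq': array([ 0.0002381 , -0.0014937 , -0.00141437, -0.00237481,  0.0025384 ,
        0.00057654, -0.00100079]), 'joint_efforts': array([ 4.10390116e-03, -6.69127321e+01,  9.89058316e-01, -3.15147936e+01,
       -6.03782432e-02,  3.74816428e-02,  7.52641904e-05]), 'position': array([ 0.2652667 , -0.56544312,  0.2260324 ]), 'ee_rot': array([-3.06506827e+00, -6.83266193e-01,  6.82997068e-04]), 'force': array([-0.20122167, -0.56945853,  0.43289985]), 'ft_torque': array([ 0.00068535,  0.01902388, -0.00203918]), 'gripper_force': 0.0, 'width': 0.9991869821608337}
top [ 0.43546436 -0.07999809  1.12502382] 401.9636148602993 [0.01588447 0.         0.         0.         0.        ]
side [ 0.51107844 -1.03903082  0.50993128] 410.8015405647489 [-0.01515618  0.          0.          0.          0.        ]
```

View pics/a_top.png

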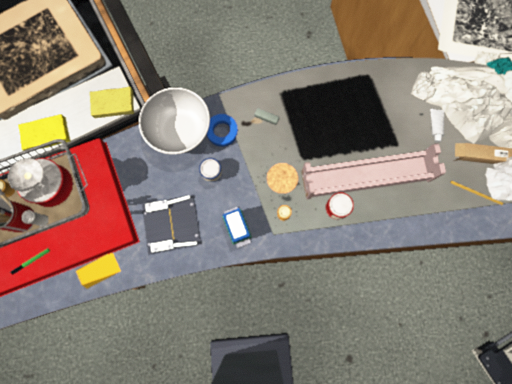

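View pics/a_side.png

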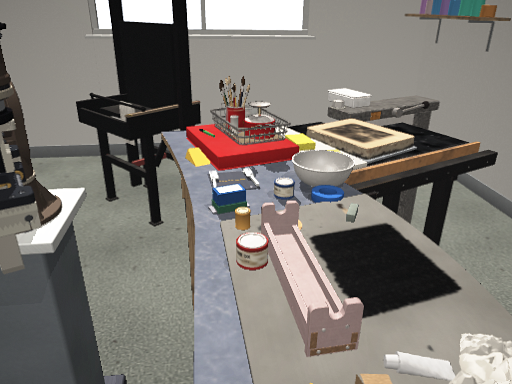

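The top view shows the tin at (237,226), the holder at (172,224), the mat at (283,178) with the jar at (284,212) beside it, the blue ink tin at (209,169), the red one at (340,205) and the pink rest starting at about (305,180). Next I measure.

```bash
cat > m.py <<'E'
from h import *
def rect(c,m,z,name):
    cs=cv2.findContours(m.astype(np.uint8),cv2.RETR_EXTERNAL,cv2.CHAIN_APPROX_NONE)[0]
    k=max(cs,key=cv2.contourArea).reshape(-1,2)
    p=plane(c,k,z)[:,:2]*1000
    r=cv2.minAreaRect(p.astype(np.float32)); print(name,np.round(r[0],1),np.round(r[1],1),round(r[2],1)); return r
def box(m,u0,u1,v0,v1):
    b=np.zeros_like(m);b[v0:v1,u0:u1]=1;return m&b
E
python3 - <<'E'
from m import *
d=pickle.load(open("a.pkl","rb"));c=d["top"];W=cloud(c);Z=W[...,2]
hsv=cv2.cvtColor(c["img"],cv2.COLOR_RGB2HSV)
H,S,V=[hsv[...,i].astype(int) for i in range(3)]
one=np.ones_like(H,bool)
print("holder Z");print((Z[190:255:4,140:206:3]*1000).round().astype(int))
print("tin Z");print((Z[204:250:3,218:256:2]*1000).round().astype(int))
rect(c,box(Z>0.035,215,262,200,255),.056,"lid top")
rect(c,box((Z>0.006)&(Z<.06),215,262,200,255),.022,"tin")
rect(c,box((V>200)&(S<60),215,262,200,255),.056,"white panel")
rect(c,box((S>110)&(H<25)&(H>8),262,302,158,198),.015,"mat")
rect(c,box(Z>.035,270,300,200,228),.058,"jar")
rect(c,box(Z>.035,195,225,155,185),.046,"blue")
rect(c,box(Z>.035,320,360,188,222),.065,"red")
g=cv2.resize(c["img"][180:265,130:265,::-1],None,fx=5.5,fy=5.5,interpolation=cv2.INTER_CUBIC);cv2.imwrite("pics/crop.png",g);print(g.shape)
E
```

```text
holder Z
[[   3    0    0    1    1    3   -3    1   -1    0    3   -3   -1   -1
     2    2   -2    3   -2   -2   -1   -1]
 [   1   -1   -2    1    1    2    2    0    2   -2    0    1    0    0
     1    3    2    0    1    0    2    1]
 [  -3    2   -1   -2   -2    1   -1   -1    0    3    4    6    1   12
    16    7   10    2    0   -2    0   -2]
 [  -1    5   -2    5   15   15   14   18   17   14   14    8    3    3
     2    5    7    2   -1   -3    4    3]
 [   2    0   18   14   16   14   17   16   17    8    2    4    4    4
     3    5    5    4    6    1    1   -1]
 [   1    0   16   15   13    2    2    1    5    6    2    4    0    7
     4    8    3    3    7    2    2    2]
 [   1    2    2    8    4    1    0    2    6    4    1    1    4    5
     5    3    8   -1    5    4   -1   -2]
 [  -2    5    6    3    5    5    4    5    4    4    7    4    3    6
     5    8    3    4    5 1125   -2    0]
 [   5   -1    3    0    5    7    4    1    6    2    3    7    4    2
     4    6    3    6    2   -1    0    3]
 [  -1   -1    5    4    5   -2    4    5    3    7    4
[... 1413 characters left out ...]
-1  1 -1  6 -4 25 55 56 57 55 58 57 57 55 58 23  5 -2  0]
 [ 3 -1  2 -1 -1  0 54 54 61 59 58 58 54 55 55 56 22  0  4]
 [ 0 -3  0  5  2 -2 23 55 57 55 57 55 56 48 36 23 14 -1  0]
 [ 0  2  2  3  1 -1  0 56 54 58 35 25 12  5  6  3  2  0 -1]
 [ 0  1  4  0  2  0 -2 22 19  8  3  5  5  5  4  3 -1  3  1]
 [ 0  2  1 -5  0  2 -5  0  2 -2  4 -2 -2  0  2  0  2  1  1]
 [ 2  3 -3  4 -5  0  3  2  3  0  3 -4  1  2 -3  1 -4  1 -1]]
lid top [574.1 -21.6] [82.3 47.8] 16.5
tin [572.7 -22.1] [105.1  55.6] 16.5
white panel [574.8 -22. ] [66.9 36.6] 16.5
mat [ 700.7 -160.9] [85.3 81.9] 85.0
jar [ 597.8 -152.7] [34.9 35.4] 84.5
blue [737.8  39.4] [58.4 60.6] 86.3
red [ 606.8 -305. ] [105.5  81.5] 85.0
(468, 742, 3)
```

View pics/crop.png

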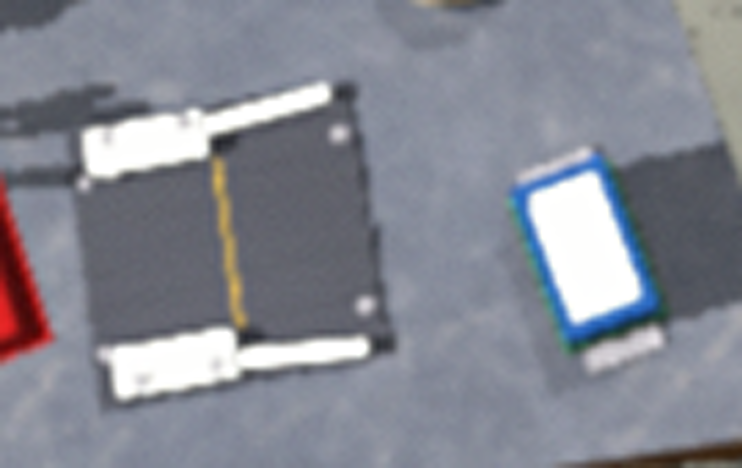

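The crop shows the holder plate with its right corners at about (352,88) and (392,350), the yellow landing/lip line from (215,158) to (240,325), and the tin's lid rectangle centred at (587,247). Now I fit the holder.

Run:
```python
from m import *
d=pickle.load(open("a.pkl","rb"));c=d["top"]
hsv=cv2.cvtColor(c["img"],cv2.COLOR_RGB2HSV);H,S,V=[hsv[...,i].astype(int) for i in range(3)]
y=box((S>90)&(H>12)&(H<35)&(V>90),160,182,205,245)
v,u=np.nonzero(y);p=plane(c,np.c_[u,v],.003)[:,:2]*1000
r=cv2.minAreaRect(p.astype(np.float32));print("yellow",r,p.mean(0)); vx,vy,*_=cv2.fitLine(p.astype(np.float32),2,0,.1,.1).ravel();print("yaw y-axis",np.degrees(np.arctan2(vy,vx)))
for nm,b in(("far lip",(140,168,195,214)),("near lip",(145,174,236,256))):
    w=box((V>190)&(S<40),*b); rect(c,w,.015,nm)
cr=lambda a:(np.array(a,float)+.5)/5.5-.5+[130,180]
P=plane(c,cr([(352,88),(392,350),(103,408)]),.003)[:,:2]*1000
print("plate corners",P.round(1)); x=P[2]-P[1];yy=P[1]-P[0]
print(np.degrees([np.arctan2(x[1],x[0]),np.arctan2(yy[1],yy[0])]),np.linalg.norm(x),np.linalg.norm(yy))
a=np.arctan2(x[1],x[0])
for nm,q in(("plate",(P[0]+P[2])/2-0),("yellow",p.mean(0))):
  for deg in(98,99,100,101):
    e=np.array([np.cos(np.radians(deg)),np.sin(np.radians(deg))]); print(nm,deg,(q+e*(28.5 if nm=="plate" else 28)).round(1))
# side-view check of the tin: lid-white panel
s=d["side"];hs=cv2.cvtColor(s["img"],cv2.COLOR_RGB2HSV);h,sa,vv=[hs[...,i].astype(int) for i in range(3)]
rect(s,box((vv>180)&(sa<50),208,250,178,205),.056,"panel side")
rect(s,box((sa>90)&(h>8)&(h<30),232,255,203,232),.058,"jar side(?)")
```

```text
yellow ((599.793701171875, 160.9357452392578), (83.48779296875, 5.069175720214844), 5.79673433303833) [599.48454827 160.8169003 ]
yaw y-axis 5.5577383
far lip [651.9 197.7] [25.1 63. ] 5.6
near lip [539.3 188.7] [25.1 67.4] 5.0
plate corners [[673.9  93.9]
 [537.6  80.6]
 [521.4 226.3]]
[  96.32870933 -174.43190506] 146.58664165989725 136.93826286837452
plate 98 [593.7 188.3]
plate 99 [593.2 188.3]
plate 100 [592.7 188.2]
plate 101 [592.2 188.1]
yellow 98 [595.6 188.5]
yellow 99 [595.1 188.5]
yellow 100 [594.6 188.4]
yellow 101 [594.1 188.3]
panel side [563.    6.3] [ 65.  104.9] 16.5
jar side(?) [ 593.1 -199.6] [107.6  36.2] 83.3
```

jog_arm:
  rows:
    - [[15.4,27.2,0],[0,0,-8.6],1]
    - [[15.4,27.2,0],[0,0,-8.6],1]
    - [[15.4,27.2,0],[0,0,-8.6],1]
    - [[15.4,27.2,0],[0,0,-8.6],1]
    - [[15.4,27.2,0],[0,0,-8.6],1]
    - [[15.4,27.2,0],[0,0,-8.6],1]
    - [[15.4,27.2,0],[0,0,-8.6],1]

```text
clock: 0.98
position: [0.4192, -0.294, 0.2266]
ee_rot: [3.109, 0.453, -0.001]
force: [-0.6, -0.7, -0.1]
width: 0.995
gripper_force: 0.0
```

Run:
```python
from m import *
d=pickle.load(open("a.pkl","rb"));W=cloud(d["top"])
m=(W[...,0]>.5)&(W[...,0]<.7)
for y in np.arange(.22,.42,.02):
    k=m&(abs(W[...,1]-y)<.01);print(round(y,2),(np.percentile(W[k][:,2],[50,98])*1000).round())
k=(W[...,2]>.03)&(W[...,0]>.63)&(W[...,0]<.8)&(W[...,1]<-.17)&(W[...,1]>-.6)
print("pink y max,x range",np.percentile(W[k][:,1],99.5),W[k][W[k][:,1]>-.25][:,0].min(),W[k][W[k][:,1]>-.25][:,0].max())
o=arm.observe();print(o["clock"],o["position"],o["ee_rot"])
```

```text
0.22 [ 3. 18.]
0.24 [1. 7.]
0.26 [ 2. 52.]
0.28 [32. 54.]
0.3 [50. 55.]
0.32 [50. 55.]
0.34 [50. 55.]
0.36 [ 51. 120.]
0.38 [ 51. 118.]
0.4 [ 52. 117.]
pink y max,x range -0.21678476556161075 0.6343681639510966 0.7182250782884977
0.975 [ 0.41917589 -0.29404567  0.2265536 ] [ 3.10867392e+00  4.52582024e-01 -1.16716669e-03]
```

jog_arm:
  rows:
    - [[15.5,27.2,-12],[0,0,0],1]
    - [[15.5,27.2,-12],[0,0,0],1]
    - [[15.5,27.2,-12],[0,0,0],1]
    - [[15.5,27.2,-12],[0,0,0],1]
    - [[15.5,27.2,-12],[0,0,0],1]
    - [[15.5,27.2,-12],[0,0,0],1]
    - [[15.5,27.2,-12],[0,0,0],1]
    - [[15.5,27.2,-12],[0,0,0],1]

```text
clock: 1.98
position: [0.5741, -0.0248, 0.107]
ee_rot: [3.108, 0.446, -0.001]
force: [0.2, 0.3, 0.8]
width: 1.004
gripper_force: 0.0
```

Run:
```python
from h import *
R=cv2.Rodrigues(arm.observe()["ee_rot"])[0];print(arm.observe()["position"],R.round(3),np.degrees(np.arctan2(R[1,1],R[0,1])))
```

```text
[ 0.57411174 -0.02480557  0.10700751] [[ 0.96   0.281 -0.   ]
 [ 0.281 -0.96  -0.002]
 [-0.001  0.001 -1.   ]] -73.6505492945485
```

jog_arm:
  rows:
    - [[0,0.1,-3],[0,0,0],1]
    - [[0,0.1,-6],[0,0,0],1]
    - [[0,0.1,-8.5],[0,0,0],1]
    - [[0,0.1,-10],[0,0,0],1]
    - [[0,0.1,-10],[0,0,0],1]
    - [[0,0.1,-10],[0,0,0],1]

```text
clock: 2.72
position: [0.5752, -0.0213, 0.0078]
ee_rot: [3.109, 0.451, 0.002]
force: [0.8, 0.3, -0.2]
width: 1.0
gripper_force: 0.0
```

Run:
```python
from h import *
d=grab("b");pickle.dump(d,open("b.pkl","wb"))
g=[cv2.resize(d["top"]["img"][180:270,190:290,::-1],(400,360)),cv2.resize(d["side"]["img"][130:230,180:290,::-1],(396,360))]
cv2.imwrite("pics/b.png",np.hstack(g))
```

```text
(no output)
```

View pics/b.png

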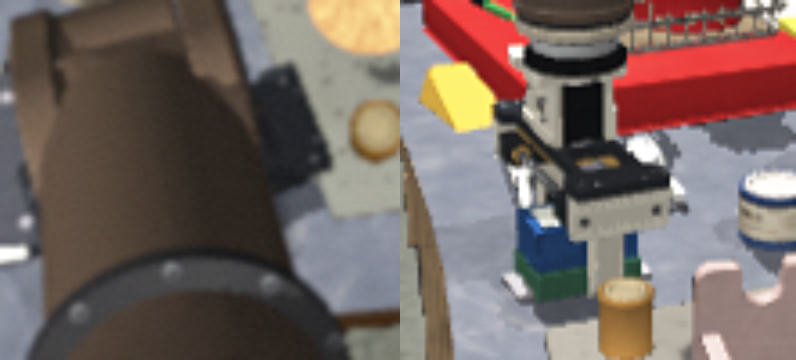

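The fingers straddle the foot and the lower finger stands at its front face (side view about (605,260)), with the jar clear. Closing now.

jog_arm:
  rows:
    - [[-0.1,0,-0.3],[0,0,0],1]
    - [[-0.1,0,-0.3],[0,0,0],0.5]
    - [[-0.1,0,-0.3],[0,0,0],0.5]
    - [[-0.1,0,-0.3],[0,0,0],0.5]
    - [[-0.1,0,-0.3],[0,0,0],0.5]
    - [[-0.1,0,-0.3],[0,0,0],0.5]
  newtons: 25

```text
clock: 3.58
position: [0.5736, -0.021, 0.0038]
ee_rot: [3.109, 0.451, 0.0]
force: [0.8, -0.4, 0.2]
width: 0.608
gripper_force: 25.0
```

jog_arm:
  rows:
    - [[0,0,2],[0,0,0],0.5]
    - [[0,0,5],[0,0,0],0.5]
    - [[1,3,6],[0,0,-3],0.5]
    - [[1.5,7,6],[0,0,-6],0.5]
    - [[2.3,11,6],[0,0,-9],0.5]
    - [[2.8,14.2,6],[0,0,-10.8],0.5]
    - [[2.8,14.8,6],[0,0,-10.8],0.5]
    - [[2.8,14.8,6],[0,0,-10.8],0.5]

```text
clock: 4.58
position: [0.6009, 0.127, 0.0633]
ee_rot: [3.137, 0.159, -0.002]
force: [-0.3, -1.1, -2.6]
width: 0.604
gripper_force: 25.0
```

Run:
```python
from h import *
o=arm.observe();R=cv2.Rodrigues(o["ee_rot"])[0];print(o["position"],o["force"],o["width"],np.degrees(np.arctan2(R[1,1],R[0,1])))
d=grab("c");pickle.dump(d,open("c.pkl","wb"))
g=[cv2.resize(d["top"]["img"][170:270,130:240,::-1],(396,360)),cv2.resize(d["side"]["img"][120:220,180:290,::-1],(396,360))]
cv2.imwrite("pics/c.png",np.hstack(g))
```

```text
[0.60094946 0.12701339 0.06329764] [-0.28314929 -1.09777612 -2.62468486] 0.6040490787612983 -84.20751794215725
```

View pics/c.png

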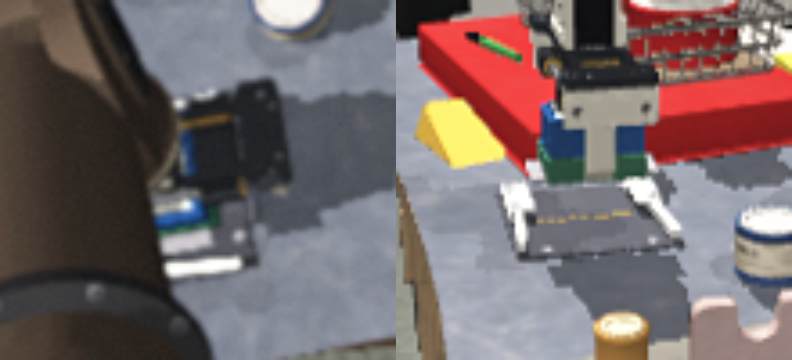

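The side view shows the tin held level above the holder's entry, foot between the white guides, with the ear visible beside the near guide. Lowering.

jog_arm:
  rows:
    - [[0.1,0,-2],[0,0,0],0.5]
    - [[0.1,0,-4],[0,0,0],0.5]
    - [[0.1,0,-5],[0,0,0],0.5]
    - [[0.1,0,-5.4],[0,0,0],0.5]
    - [[0.1,0,-5.4],[0,0,0],0.5]
    - [[0.1,0,-5.4],[0,0,0],0.5]

```text
clock: 5.42
position: [0.603, 0.1273, 0.0104]
ee_rot: [-3.137, -0.157, -0.002]
force: [0.6, -0.2, -2.9]
width: 0.606
gripper_force: 25.0
```

jog_arm:
  rows:
    - [[-0.05,0,-0.2],[0,0,0],0.5]
    - [[-0.05,0,-0.35],[0,0,0],0.5]
    - [[-0.05,0,-0.35],[0,0,0],0.5]

```text
clock: 5.8
position: [0.6021, 0.1273, 0.0068]
ee_rot: [-3.138, -0.157, -0.001]
force: [-2.0, -0.9, 4.3]
width: 0.607
gripper_force: 25.0
```

jog_arm:
  rows:
    - [[-0.05,0.5,0.03],[0,0,0],0.5]
    - [[-0.1,1.0,0.03],[0,0,0],0.5]
    - [[-0.15,1.5,0.03],[0,0,0],0.5]
    - [[-0.2,2.0,0.03],[0,0,0],0.5]
    - [[-0.25,2.5,0.03],[0,0,0],0.5]
    - [[-0.3,3.0,0.03],[0,0,0],0.5]
    - [[-0.3,3.0,0.03],[0,0,0],0.5]

```text
clock: 6.68
position: [0.5991, 0.1583, 0.0068]
ee_rot: [-3.137, -0.158, -0.001]
force: [0.8, -1.3, 5.7]
width: 0.611
gripper_force: 25.0
```

jog_arm:
  rows:
    - [[-0.05,0.5,0],[0,0,0],0.5]
    - [[-0.1,1.0,0],[0,0,0],0.5]
    - [[-0.15,1.5,0],[0,0,0],0.5]
    - [[-0.2,2.0,0],[0,0,0],0.5]
    - [[-0.25,2.5,0],[0,0,0],0.5]
    - [[-0.25,2.5,0],[0,0,0],0.5]

```text
clock: 7.42
position: [0.5967, 0.1827, 0.0068]
ee_rot: [-3.137, -0.158, -0.001]
force: [0.4, -2.7, 5.7]
width: 0.606
gripper_force: 25.0
```

Creep to the stops.

jog_arm:
  rows:
    - [[-0.02,0.2,0],[0,0,0],0.5]
    - [[-0.04,0.4,0],[0,0,0],0.5]
    - [[-0.06,0.6,0],[0,0,0],0.5]
    - [[-0.06,0.6,0],[0,0,0],0.5]

```text
clock: 7.92
position: [0.5962, 0.1879, 0.0068]
ee_rot: [3.137, 0.157, 0.001]
force: [0.1, -4.1, 5.6]
width: 0.606
gripper_force: 25.0
```

jog_arm:
  rows:
    - [[-0.02,0.2,0],[0,0,0],0.5]
    - [[-0.04,0.4,0],[0,0,0],0.5]
    - [[-0.05,0.5,0],[0,0,0],0.5]
    - [[-0.05,0.5,0],[0,0,0],0.5]

```text
clock: 8.43
position: [0.596, 0.1899, 0.0068]
ee_rot: [3.134, 0.154, 0.0]
force: [-0.0, -12.0, 8.6]
width: 0.607
gripper_force: 25.0
```

The 12 N at y = 0.190 is the stop, matching the measured home. I relieve the push and let go.

jog_arm:
  rows:
    - [[0.03,-0.25,0],[0,0,0],0.5]
    - [[0.03,-0.25,0],[0,0,0],0.5]
    - [[0.03,-0.25,0],[0,0,0],0.74]
    - [[0.03,-0.25,0],[0,0,0],0.74]
    - [[0.03,-0.25,0],[0,0,0],0.74]
    - [[0.03,-0.25,0],[0,0,0],0.74]
    - [[0.03,-0.25,0],[0,0,0],0.74]

```text
clock: 9.3
position: [0.5956, 0.1908, 0.0064]
ee_rot: [3.138, 0.157, -0.0]
force: [0.2, 0.9, 0.2]
width: 0.737
gripper_force: 0.0
```

Run:
```python
from h import *
o=arm.observe();print(o)
d=grab("d");pickle.dump(d,open("d.pkl","wb"))
g=[cv2.resize(d["top"]["img"][170:270,130:240,::-1],(396,360)),cv2.resize(d["side"]["img"][120:220,180:290,::-1],(396,360))]
cv2.imwrite("pics/d.png",np.hstack(g))
```

```text
{'clock': 9.3, 'joints': array([-0.33661188,  0.68162412, -0.08735456,  1.76448417,  0.08540803,
        0.69933215, -1.94046161]), 'dq': array([-0.0019793 ,  0.00035255,  0.00019781, -0.00083665, -0.00079924,
        0.00130793, -0.00103   ]), 'joint_efforts': array([-5.26879239e-02, -7.51949143e+01, -9.46997255e-01, -2.23727560e+01,
        2.31470556e-03, -8.70445138e-02,  9.56810618e-05]), 'position': array([0.59560735, 0.19077821, 0.00644576]), 'ee_rot': array([ 3.13763503e+00,  1.57463285e-01, -2.97635947e-04]), 'force': array([0.24970606, 0.87930334, 0.16314899]), 'ft_torque': array([ 0.02045374,  0.00263074, -0.02107818]), 'gripper_force': 0.0, 'width': 0.7369674511490991}
```

View pics/d.png

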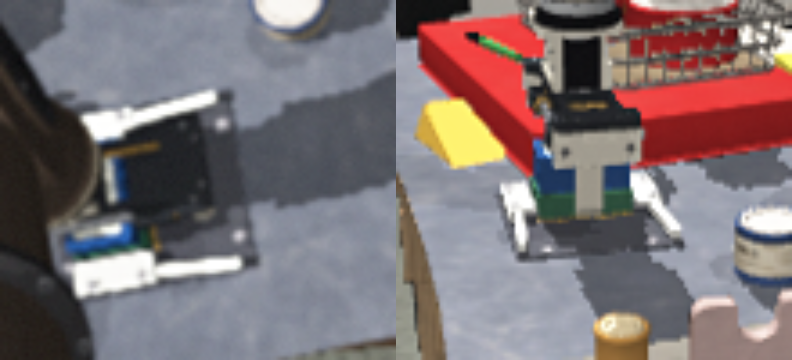

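The foot's right face lies right on the yellow line, so the tin is home, with its ears under the lips and the fingers clear. Now I raise the fingers to lid height and grip.

jog_arm:
  rows:
    - [[0,0,1.2],[0,0,0],0.74]
    - [[0,0,2.5],[0,0,0],0.74]
    - [[0,0,2.5],[0,0,0],0.74]
    - [[0,0,2.5],[0,0,0],0.4]
    - [[0,0,2.5],[0,0,0],0.4]
    - [[0,0,2.5],[0,0,0],0.4]
    - [[0,0,2.5],[0,0,0],0.4]
  newtons: 50

```text
clock: 10.28
position: [0.5956, 0.1899, 0.0312]
ee_rot: [3.137, 0.156, -0.001]
force: [0.4, -3.5, 0.5]
width: 0.517
gripper_force: 50.0
```

jog_arm:
  rows:
    - [[0,0,0.5],[0,0,0],0.4]
    - [[0,0,1.0],[0,0,0],0.4]
    - [[0,0,1.5],[0,0,0],0.4]
    - [[0,0,2.0],[0,0,0],0.4]
    - [[0,0,2.5],[0,0,0],0.4]
    - [[0,0,3.0],[0,0,0],0.4]
    - [[0,0,3.5],[0,0,0],0.4]
    - [[0,0,4.0],[0,0,0],0.4]

```text
clock: 11.28
position: [0.5965, 0.191, 0.0728]
ee_rot: [-3.137, -0.157, -0.003]
force: [-0.2, 0.6, -0.8]
width: 0.518
gripper_force: 50.0
```

jog_arm:
  rows:
    - [[0,0,2],[0,0,0],0.4]
    - [[0,0,5],[0,0,0],0.4]
    - [[0,0,7],[0,0,0],0.4]
    - [[0,0,7],[0,0,0],0.4]
    - [[0,0,7],[0,0,0],0.4]

```text
clock: 11.9
position: [0.5953, 0.1905, 0.1409]
ee_rot: [3.137, 0.157, -0.001]
force: [-0.6, 0.4, -0.0]
width: 0.521
gripper_force: 50.0
```

Run:
```python
from h import *
d=grab("e");print(arm.observe()["position"],arm.observe()["force"])
g=[cv2.resize(d["top"]["img"][170:270,130:240,::-1],(396,360)),cv2.resize(d["side"]["img"][120:220,180:290,::-1],(396,360))]
cv2.imwrite("pics/e.png",np.hstack(g))
```

```text
[0.59507129 0.19042869 0.14044064] [-0.1249717  -0.1047231  -0.77904141]
```

View pics/e.png

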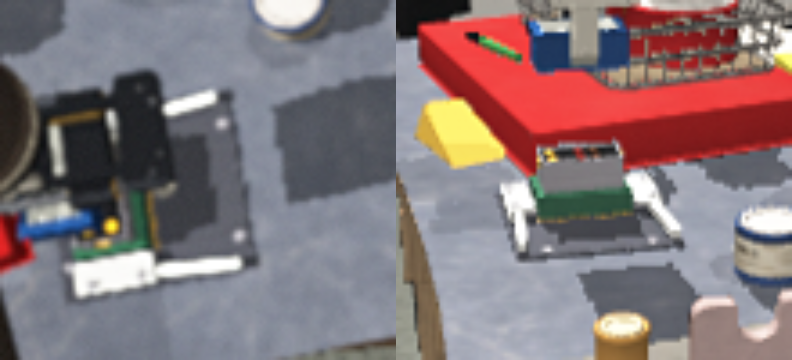

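The lid is off: the side view shows the open neck with the crayons standing home under the lips. I carry the lid to the mat, turning it so the gripper body stays clear of the roller rest.

jog_arm:
  rows:
    - [[0.7,-2,0],[0,0,6],0.4]
    - [[1.4,-5,0],[0,0,12],0.4]
    - [[2.1,-8,0],[0,0,18],0.4]
    - [[2.8,-11,0],[0,0,24],0.4]
    - [[3.5,-14,0],[0,0,30],0.4]
    - [[4.2,-17,0],[0,0,36],0.4]
    - [[5,-19,0],[0,0,42],0.4]
    - [[5.3,-20,0],[0,0,45],0.4]

```text
clock: 13.0
position: [0.6485, -0.0114, 0.1403]
ee_rot: [-2.838, -1.347, 0.003]
force: [-0.0, 1.0, -0.8]
width: 0.52
gripper_force: 50.0
```

jog_arm:
  rows:
    - [[0.7,-2,0],[0,0,6],0.4]
    - [[1.4,-5,0],[0,0,12],0.4]
    - [[2.1,-8,0],[0,0,18],0.4]
    - [[3,-10,0],[0,0,24],0.4]
    - [[4,-12.5,0],[0,0,30],0.4]
    - [[5,-14.5,0],[0,0,36],0.4]
    - [[5.3,-15.2,0],[0,0,39.5],0.4]
    - [[5.3,-15.2,0],[0,0,39.5],0.4]

```text
clock: 14.0
position: [0.7012, -0.1622, 0.1401]
ee_rot: [-2.218, -2.223, 0.002]
force: [-0.1, -0.7, 0.3]
width: 0.52
gripper_force: 50.0
```

Run:
```python
from h import *
o=arm.observe();R=cv2.Rodrigues(o["ee_rot"])[0];print(o["position"],o["force"],np.degrees(np.arctan2(R[1,1],R[0,1])),R[2,2])
d=grab("f")
g=[cv2.resize(d["top"]["img"][140:240,240:350,::-1],(396,360)),cv2.resize(d["side"]["img"][110:250,190:345,::-1],(399,360))]
cv2.imwrite("pics/f.png",np.hstack(g))
```

```text
[ 0.70121934 -0.16222842  0.14011453] [-0.10859488 -0.71116891  0.32700546] 0.13617805310297576 -0.9999985091772803
```

View pics/f.png

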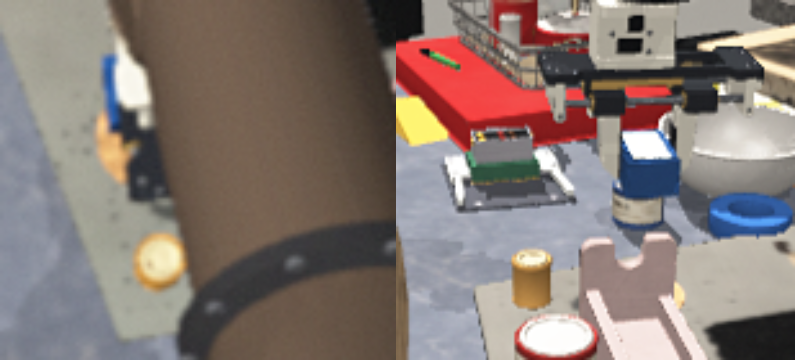

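The lid hangs level above the mat, with the jar and the roller rest post clear. Lowering.

jog_arm:
  rows:
    - [[0,0.1,-2.5],[0,0,0],0.4]
    - [[0,0.1,-5],[0,0,0],0.4]
    - [[0,0.1,-7],[0,0,0],0.4]
    - [[0,0.1,-9],[0,0,0],0.4]
    - [[0,0.1,-10.5],[0,0,0],0.4]
    - [[0,0.1,-11],[0,0,0],0.4]
    - [[0,0.1,-11.4],[0,0,0],0.4]
    - [[0,0.1,-11.4],[0,0,0],0.4]

```text
clock: 15.1
position: [0.7019, -0.1604, 0.0278]
ee_rot: [2.217, 2.226, 0.0]
force: [0.6, -0.1, -0.8]
width: 0.519
gripper_force: 50.0
```

jog_arm:
  rows:
    - [[0,0,-0.2],[0,0,0],0.4]
    - [[0,0,-0.4],[0,0,0],0.4]
    - [[0,0,-0.6],[0,0,0],0.4]
    - [[0,0,-0.65],[0,0,0],0.4]
    - [[0,0,-0.65],[0,0,0],0.4]

```text
clock: 15.72
position: [0.7017, -0.1603, 0.0213]
ee_rot: [2.217, 2.226, 0.0]
force: [-2.0, 0.5, 3.0]
width: 0.521
gripper_force: 50.0
```

Contact is about 4 N: I open, then lift straight up.

jog_arm:
  rows:
    - [[0,0,0],[0,0,0],0.55]
    - [[0,0,0],[0,0,0],0.75]
    - [[0,0,0],[0,0,0],0.75]
    - [[0,0,0],[0,0,0],0.75]
    - [[0,0,2],[0,0,0],0.75]
    - [[0,0,6],[0,0,0],0.75]
    - [[0,0,12],[0,0,0],0.75]
    - [[0,0,16],[0,0,0],0.75]

```text
clock: 16.73
position: [0.7028, -0.1601, 0.186]
ee_rot: [2.214, 2.224, 0.005]
force: [0.7, 1.0, -0.4]
width: 0.751
gripper_force: 0.0
```

jog_arm:
  rows:
    - [[-6,3,3],[0,0,0],0.75]
    - [[-12,6,3],[0,0,0],0.75]
    - [[-18,9,3],[0,0,0],0.75]
    - [[-20,12,3],[0,0,0],0.75]
    - [[-20,12,3],[0,0,0],0.75]
    - [[-20,12,3],[0,0,0],0.75]

```text
clock: 17.48
position: [0.5025, -0.0406, 0.2124]
ee_rot: [2.215, 2.225, 0.002]
force: [-0.0, -0.7, -0.0]
width: 0.746
gripper_force: 0.0
```

Run:
```python
from m import *
d=grab("g");o=arm.observe();print(o["clock"],o["force"],o["dq"].round(3))
c=d["top"];W=cloud(c)
k=(W[...,2]>.035)&(W[...,2]<.06)&(abs(W[...,0]-.70)<.07)&(abs(W[...,1]+.16)<.052)
rect(c,k,.049,"lid on mat")
g=[cv2.resize(d["top"]["img"][140:260,130:350,::-1],(396,216)),cv2.resize(d["side"]["img"][130:250,190:340,::-1],(400,320))]
g[0]=cv2.copyMakeBorder(g[0],0,104,0,0,0);cv2.imwrite("pics/g.png",np.hstack(g))
```

```text
17.575 [-0.53761818  0.19357133  0.37683784] [ 0.003  0.012  0.002  0.002 -0.001 -0.004 -0.003]
lid on mat [ 701.3 -157.6] [50.8 79.9] 0.1
```

View pics/g.png

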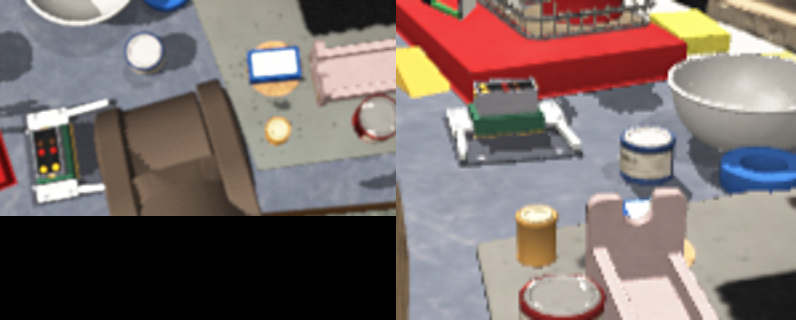

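The lid sits level on the middle of the mat (crop (274,65)), the opened tin is home in the holder (52,155), and the bystanders are untouched. Handing in.

```bash
python3 -c "
from cell import arm
print(arm.sign_off())"
```

```text
the job is handed in; nothing more can be done
None
```

The job is handed in: at about 17.6 s the opened tin was home in the holder, the lid stood mouth down about 3 mm from the mat's middle, and the ink tins and jar looked undisturbed; the hand-in returned no verdict.

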